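# Work the tight orange wedge out of the gel casting stand

## Robot

A 6-joint arm with a two-finger parallel gripper is mounted at the origin on a cart in front of the work surface, level with it; the furniture and walls round the work are solid. World frame = base frame: x ahead of the robot, y to its left, z up, the work surface at z = 0. Lengths are in m, angles in rad, forces in N, time in s.
With the tool pointing down it reaches from about 0.3 to 0.875 m from the base axis. Payload 4.2 kg.
Tool frame: the origin (TCP) lies between the finger pads; the fingertips stand 14 mm ahead of it and the grasp point (between the pads) lies 5 mm behind it; z points along the fingers, x is the direction in which the jaws open and shut, and the axes are right-handed (so a half turn about z gives the same grasp; the last joint's range is limited). The gripper opens to 85 mm and grips with 20 to 120 N. Pads are 22 mm wide; open, the fingers measure 114 mm over their backs; the gripper's body (76 mm by 85 mm) begins 54 mm behind the grasp point. The pads swing forward as they close: fully open they stand 13 mm farther back than shut.
Start: joints at [-1.244, 0.32, 1.565, -0, 1.257, -0.02], TCP at [0.195, -0.541, 0.245] pointing down, gripper open.
Joint ranges: [-3.11, 3.11], [-0.84, 2.01], [0.21, 2.61], [-1.34, 4.49], [0.05, 2.63], [-2.56, 2.56]. Speed limits (rad/s): [2.57, 2.57, 3.14, 3.14, 3.14, 3.14].

## Interface

Orientations are given as a unit quaternion [x, y, z, w].
In Python, from workcell import arm gives the robot as it stands.
- The arm moves only by the shell command python3 -m pendant 'ROWS' [FORCE]. ROWS is JSON, a list that holds one entry, the list of rows, each a list of 7 numbers: the turn, a rotation vector about the tool's x, y, z in degrees, then the shift along the tool's x, y, z in mm, then the opening, from -1 (shut) to 1 (fully open). A call has 1 to 20 rows; each row shifts and turns the commanded pose from where the row before left it, along the tool's axes as they then stand; what a row does not reach is not made up. A row lasts 1/12 s, in which the tool goes at most 41.7 mm and 7.16 degrees, less where a joint would pass 70% of its speed; a pose out of reach is approached as far as the arm can. A call with a gripper value outside its range is refused whole. The fingers move at their own pace and stop on an object; FORCE is the grip in N (left out, the last holds). Time passes only in rows, so rows that do not move let the fingers close. It gives the time, the measured TCP pose, the force and the opening at its end, in the units of the state.
- arm.observe(): the state, without advancing time (a new reading comes with each control period).
- arm.capture(name): name is "scene" or "top"; returns a dict with "pixels" (420x560x3 uint8, red, green, blue), "K" (3x3 intrinsics, pixels), "k1" (the pictures are not rectified: a ray, as slopes to the right and down, at radius r is drawn at 1 + k1 r^2 times it, then the intrinsics apply), "R" (3x3) and "t" (3): a world point X has camera coordinates R X + t. Camera axes: x right, y down, z forward; pixel columns grow to the right and rows downward; lengths in m; the calibration is good to about 2 mm. A picture is of the moment at which its call begins. There is no depth.
- arm.job_done(): hands the job in, once; it reports no verdict.
Trained networks look in a picture, given as the dict that the camera call returned (one of the last four; its "shot" number tells which), for a name from the list of things; names that differ only in an ending like _2 or _b are one class to them, and where a whole thing is asked for, a point or a joint stands for the part that bears it (a point fixed in the world has none). Each returns a list of dicts, best first, with "conf" (0 to 1); they miss things now and then, are a little off and sometimes report something else, mostly with a low value. They report only what shows in the picture. A call takes as long as a camera call. They do not tell look-alikes from the thing itself.
- arm.boxes_of(label, picture): "at" ([x, y, z] in m, in world coordinates, good to about 4 mm: the middle of the surface that is visible of it).
- arm.masks_of(label, picture): "mask" (420x560 bool, what is visible of it).
The state is a dict: "clock": time; "joints": joint angles; "joint_velocities": joint speeds; "joint_torque": joint torques, N m; "tcp_pos": TCP position; "eef_rot": TCP orientation; "contact_force": force on the tool from outside, world axes, zero at the start; "moment": the same for the moment, N m; "gripper_width": opening from 0.0 (shut) to 1.0 (fully open).
Only numpy, scipy, OpenCV 4.12 (cv2) and the standard library are available. Lean on these libraries where they do the work, as an engineer would, in place of code of your own. Each camera call takes 0.05 s, during which the arm holds its last target.

## Task

The orange wedge is jammed tight in its bay of the gel casting stand. Take it by its upright grip and, while it still sits in the bay, work it loose by leaning it about 10 degrees to the left and then about 10 degrees to the right along its slot; then draw it up and out and set it down in the white tray. Leave the grey wedge where it is.

Things in the scene. Friction and masses are not known exactly. Their poses are not given: they have to be found in the camera images.
- orange_grip (a point): Centre of the grip of the loose orange wedge, 82 mm above its foot. Wedge 104 mm tall: tapered plate 44 mm along y, 10 mm thick (x) at the foot, 16 mm at 60 mm up; then a fin 12 mm thick (x), 36 mm (y), 44 mm tall, with a flat round stud, 14 mm diameter, on each side at this point: pinch across the studs (20 mm along x). Axes as the stand's. The fin is clear above the walls.
- grey_grip (a point): Centre of the grip of the grey wedge, same shape as the orange one, in the other bay of the stand, 110 mm away; its top is 120 mm above the bench. It stays where it is.
- stand: Grey gel casting stand, fixed, 110 (x) by 230 mm (y), walls 67 mm high; origin under it, amid the slots' line; bays at y = +-55 mm (wedges swap); x away from robot, y left along the slots. Sprung jaws jam the wedges, (about 20 N to pull); feet 16 mm above the bench between stops. Moving the studs 15 mm along y leans a wedge about 10 degrees about its foot. Lifted 60 mm it is out of the bay.
- tray_in (a point): Centre of the inner floor (3 mm above the bench) of the shallow white tray, fixed to the bench: 220 mm (x) by 160 mm (y) outside, rim 22 mm high, wall 3 mm. Axes along its sides. The wedge may stand, lean or lie in it.
Things that resemble listed ones, but are neither listed nor needed, are in the scene too. Of the things that look like the part that bears orange_grip, the smallest one is meant.

How it is judged:
By the outcome, as a careful person would: the job done as asked, in the order asked, and still so for the second after the job is handed in, with the robot touching nothing.
It also fails if it takes over 45 s, if anything falls off the work surface, if the arm or the gripper's body presses on something with over 40 N, if the wrist force passes 120 N, or if a joint passes its speed limit or range.

## Working session

There is one attempt and no reset: what is moved stays moved. The work goes in short steps, Python scripts to look and compute and a shell command to move; the robot and the scene stay as the last step left them, time stands still between calls to the robot, and variables do not carry over. Pictures are saved under pics/ and viewed, and the job is handed in when it is done.

```bash
mkdir -p pics; ls; cat > h.py <<'E'
from workcell import arm
import numpy as np, cv2
def save(p,n): cv2.imwrite('pics/'+n+'.png',p['pixels'][:,:,::-1])
def proj(p,X):
    c=np.array(p['R'])@np.array(X)+np.array(p['t']); s=c[:2]/c[2]; s=s*(1+p['k1']*(s@s)); K=np.array(p['K']); return K[:2,:2]@s+K[:2,2]
E
python3 - <<'E'
from h import *
s=arm.observe(); print({k:np.round(v,3) for k,v in s.items()})
for n in('scene','top'):
    p=arm.capture(n); save(p,n+'0')
    print(n, np.round(-np.array(p['R']).T@p['t'],3), p['k1'])
    for l in('orange_grip','grey_grip','stand','tray_in'):
        for d in arm.boxes_of(l,p): 
            print(l,np.round(d['at'],3),round(d['conf'],2),np.round(proj(p,d['at'])))
E
```

```text
pics
{'clock': np.float64(0.0), 'joints': array([-1.244,  0.32 ,  1.566,  0.   ,  1.257, -0.02 ]), 'joint_velocities': array([-0.   ,  0.   ,  0.   , -0.001,  0.002,  0.   ]), 'joint_torque': array([ 0.0000e+00, -4.1553e+01, -2.3416e+01, -0.0000e+00,  8.0000e-03,
       -0.0000e+00]), 'tcp_pos': array([ 0.195, -0.54 ,  0.244]), 'eef_rot': array([ 0.818, -0.575, -0.001, -0.001]), 'contact_force': array([-0.373,  0.155, -0.61 ]), 'moment': array([ 0.028, -0.001, -0.034]), 'gripper_width': np.float64(1.001)}
scene [0.153 0.702 0.618] -0.11046628617270296
orange_grip [ 0.37  -0.047  0.082] 0.67 [342. 208.]
orange_grip [ 0.505 -0.143  0.094] 0.53 [304. 169.]
grey_grip [ 0.496 -0.039  0.091] 0.49 [289. 191.]
stand [ 0.497 -0.037  0.093] 0.72 [288. 191.]
stand [ 0.498 -0.047  0.038] 0.69 [289. 209.]
tray_in [0.474 0.251 0.   ] 0.96 [229. 309.]
top [0.383 0.046 0.951] 0.035022445443645106
orange_grip [ 0.374 -0.051  0.146] 0.81 [328. 261.]
orange_grip [ 0.384 -0.168  0.122] 0.68 [385. 255.]
orange_grip [ 0.51  -0.154  0.104] 0.48 [373. 194.]
grey_grip [ 0.503 -0.047  0.11 ] 0.66 [322. 198.]
stand [ 0.508 -0.102  0.037] 0.64 [343. 200.]
tray_in [ 0.478  0.256 -0.001] 0.61 [187. 217.]
tray_in [ 0.508 -0.102  0.035] 0.23 [343. 200.]
```

View pics/scene0.png

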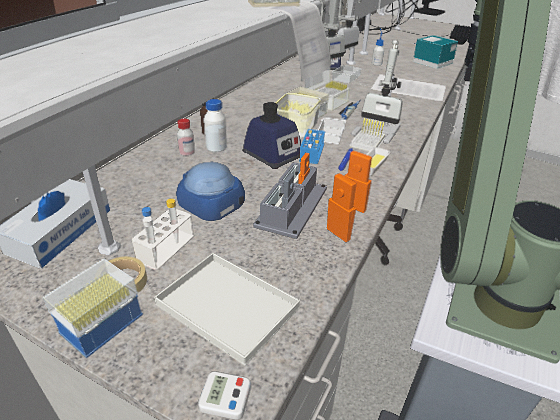

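View pics/top0.png

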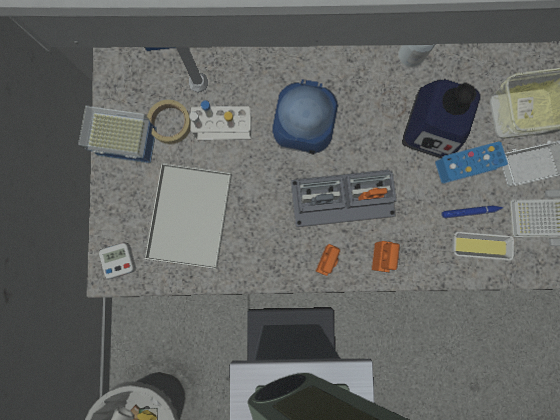

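```bash
python3 - <<'E'
import cv2
a=cv2.imread('pics/top0.png'); b=cv2.imread('pics/scene0.png')
cv2.imwrite('pics/topz.png',cv2.resize(a[160:235,280:410],None,fx=6,fy=6,interpolation=cv2.INTER_CUBIC))
cv2.imwrite('pics/scz.png',cv2.resize(b[140:245,245:345],None,fx=5.5,fy=5.5,interpolation=cv2.INTER_CUBIC))
E
```

```text
(no output)
```

View pics/topz.png

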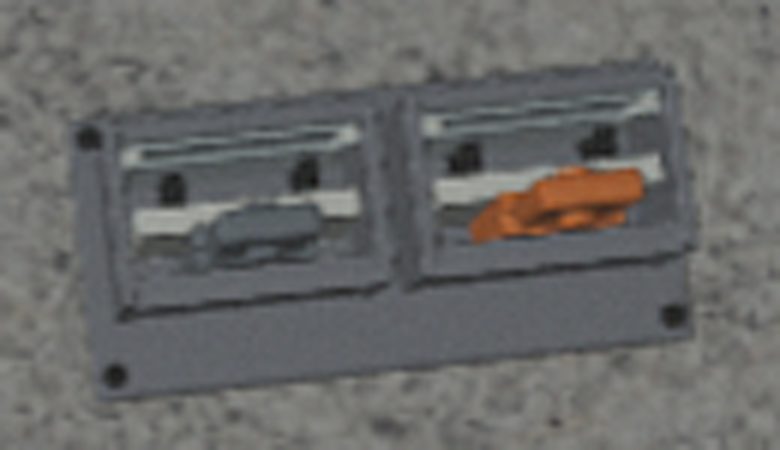

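View pics/scz.png

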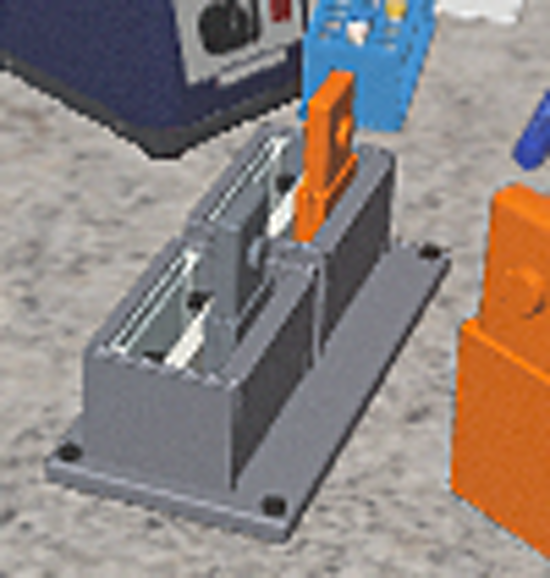

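```bash
cat > fit.py <<'E'
from h import *
from scipy.optimize import least_squares
ps,pt=arm.capture('scene'),arm.capture('top')
def zt(u,v): return np.array([280-.42+u/6,160-.42+v/6])
def zs(u,v): return np.array([245-.41+u/5.5,140-.41+v/5.5])
# plate corners z~0.008 : local coords relative to plate centre, x away, y left
C=[(pt,zt(97,396),(-.055,.115)),(pt,zt(692,340),(-.055,-.115)),(pt,zt(70,125),(.055,.115)),
   (ps,zs(285,535),(-.055,.115)),(ps,zs(47,465),(.055,.115)),(ps,zs(450,262),(-.055,-.115))]
def W(q,l,z): c,s=np.cos(q[2]),np.sin(q[2]); return [q[0]+c*l[0]-s*l[1],q[1]+s*l[0]+c*l[1],z]
f=lambda q:np.concatenate([proj(p,W(q,l,.008))-u for p,u,l in C])
r=least_squares(f,[.5,-.1,.1]); q=r.x; print('plate',q[:2],np.degrees(q[2]),r.fun.round(1))
# orange mask
M={}
for n,p,w in(('s',ps,(290,150,325,185)),('t',pt,(355,180,395,202))):
    a=p['pixels'].astype(int); m=((a[...,0]-a[...,2]>70)&(a[...,0]>a[...,1]*1.5)); k=np.zeros_like(m);k[w[1]:w[3],w[0]:w[2]]=1
    m&=k; ys,xs=np.nonzero(m); print(n,m.sum(),xs.min(),xs.max(),ys.min(),ys.max()); M[n]=m
def rend(p,g,S=4):
    im=np.zeros((420*S,560*S),np.uint8)
    def hull(pts):
        P=np.array([proj(p,W(g,l[:2],l[2])) for l in pts]); h=cv2.convexHull(np.round((P+.5)*S).astype(np.int32)); cv2.fillConvexPoly(im,h,255)
    hull([(x,y,z) for x in(-.006,.006) for y in(-.018,.018) for z in(.076,.12)])
    hull([(x,y,z) for x in(-.008,.008) for y in(-.022,.022) for z in(.067,.076)])
    hull([(x,.007*np.cos(t),.098+.007*np.sin(t)) for x in(-.01,.01) for t in np.linspace(0,6.28,12)])
    return cv2.resize(im,(560,420),interpolation=cv2.INTER_AREA)/255
def cost(v,full=False):
    g=(v[0],v[1],q[2]); o=0
    for n,p in(('s',ps),('t',pt)):
        o+=np.abs(rend(p,g)-M[n]).sum()
    return o
if __name__=='__main__':
    best=min(((cost((x,y)),x,y) for x in np.arange(.485,.53,.002) for y in np.arange(-.175,-.13,.002)))
    print(best)
    for n in('s','t'):
        p={'s':ps,'t':pt}[n]
        b=min((np.abs(rend(p,(x,y,q[2]))-M[n]).sum(),x,y) for x in np.arange(.485,.53,.002) for y in np.arange(-.175,-.13,.002)); print(n,b)
    x,y=best[1:]; c,s=np.cos(q[2]),np.sin(q[2]); d=np.array([x-q[0],y-q[1]]); print('local',c*d[0]+s*d[1],-s*d[0]+c*d[1])
    for n,p,w in(('s',ps,(280,140,340,200)),('t',pt,(345,165,410,215))):
        a=p['pixels'][:,:,::-1].copy(); r_=rend(p,(x,y,q[2]))
        cs,_=cv2.findContours((cv2.resize(r_,None,fx=8,fy=8)>.5).astype(np.uint8),0,2)
        A=cv2.resize(a,None,fx=8,fy=8); cv2.drawContours(A,cs,-1,(0,255,0),1)
        cv2.imwrite(f'pics/ov_{n}.png',A[w[1]*8:w[3]*8,w[0]*8:w[2]*8])
    d=arm.boxes_of('tray_in',pt); print([(e['at'],e['conf']) for e in d])
E
python3 fit.py
```

```text
plate [ 0.51639545 -0.10596584] 4.863547748041372 [-0.   0.9  0.4  0.1 -0.6 -1.   0.4 -0.3 -0.8  0.4  0.6 -0.6]
s 195 298 309 153 183
t 169 359 386 188 199
(np.float64(174.46666666666664), np.float64(0.513), np.float64(-0.15899999999999997))
s (np.float64(79.13725490196077), np.float64(0.513), np.float64(-0.15499999999999997))
t (np.float64(92.63529411764705), np.float64(0.513), np.float64(-0.15899999999999997))
local -0.00787961642939072 -0.052555334393568715
[([0.482, 0.2566, 0.0011], 0.81)]
```

```bash
python3 -c "
import cv2,numpy as np
a=cv2.imread('pics/ov_s.png');b=cv2.imread('pics/ov_t.png')
h=480;cv2.imwrite('pics/ov.png',cv2.resize(np.hstack([cv2.resize(a,(480,480)),np.vstack([b,np.zeros((80,b.shape[1],3),np.uint8)])]),None,fx=.79,fy=.79))"
```

```text
(no output)
```

View pics/ov.png

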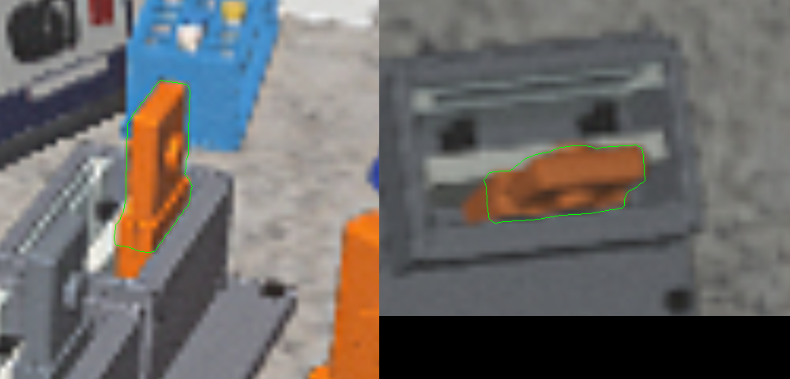

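The scene shows the two wedges in the stand: orange in the right bay, with its grip at about px (304,165) in scene and (375,192) in top. The two larger free-standing orange blocks are decoys. The model overlay fits, putting the grip at (0.513, -0.160, 0.098) with the stand yawed about 4.9°. First I turn the tool.

```bash
python3 -m pendant '[[[0,0,-6.8,0,0,0,0.6],[0,0,-6.8,0,0,0,0.6],[0,0,-6.8,0,0,0,0.6],[0,0,-6.8,0,0,0,0.6],[0,0,-6.8,0,0,0,0.6],[0,0,-6.8,0,0,0,0.6],[0,0,-6.8,0,0,0,0.6],[0,0,-6.8,0,0,0,0.6],[0,0,-6.8,0,0,0,0.6],[0,0,-6.8,0,0,0,0.6],[0,0,-6.8,0,0,0,0.6],[0,0,0,0,0,0,0.6]]]' 40
cat > st.py <<'E'
from h import *
from scipy.spatial.transform import Rotation as Ro
import sys
s=arm.observe(); R=Ro.from_quat(s['eef_rot']); 
print('t',round(float(s['clock']),2),'tcp',np.round(s['tcp_pos'],4),'xaxis',np.round(R.as_matrix()[:,0],3),'z',np.round(R.as_matrix()[:,2],3),'yaw',np.degrees(np.arctan2(R.as_matrix()[1,0],R.as_matrix()[0,0])).round(2),'F',np.round(s['contact_force'],1),'w',round(float(s['gripper_width']),3),'j',np.round(s['joints'],2))
if len(sys.argv)>3:
    T=np.array(list(map(float,sys.argv[1:4]))); print('tool shift mm',np.round(R.inv().apply(T-s['tcp_pos'])*1000,1))
E
python3 st.py .513 -.160 .200
```

```text
clock: 1.65
tcp_pos: [0.1954, -0.5408, 0.2454]
eef_rot: [0.999, 0.042, 0.0, 0.0]
contact_force: [0.6, 0.5, -0.2]
gripper_width: 0.798
t 1.65 tcp [ 0.1954 -0.5408  0.2454] xaxis [0.997 0.083 0.   ] z [ 0. -0. -1.] yaw 4.78 F [ 0.6  0.5 -0.2] w 0.798 j [-1.24  0.32  1.56  0.    1.26 -1.33]
tool shift mm [ 348.2 -353.    45.3]
```

```bash
python3 -m pendant '[[[0,0,0,10,-10,0,0.6],[0,0,0,20,-20,0,0.6],[0,0,0,24,-24,0,0.6],[0,0,0,24,-24,0,0.6],[0,0,0,24,-24,0,0.6],[0,0,0,24,-24,0,0.6],[0,0,0,24,-24,0,0.6],[0,0,0,24,-24,0,0.6],[0,0,0,24,-24,0,0.6],[0,0,0,24,-24,0,0.6],[0,0,0,24,-24,0,0.6],[0,0,0,24,-24,0,0.6],[0,0,0,24,-24,0,0.6],[0,0,0,24,-24,0,0.6],[0,0,0,20,-25,0,0.6],[0,0,0,10,-10,0,0.6],[0,0,0,0,0,20,0.6],[0,0,0,0,0,25,0.6],[0,0,0,0,0,0,0.6]]]'
python3 st.py .513 -.160 .093
python3 - <<'E'
from h import *
a=[]
for n in('scene','top'):
    p=arm.capture(n); a.append(p['pixels'][:,:,::-1])
A=cv2.resize(a[0][100:240,230:380],(400,373));B=cv2.resize(a[1][130:270,280:430],(400,373)); cv2.imwrite('pics/hov.png',np.hstack([A,B]))
E
```

```text
clock: 3.23
tcp_pos: [0.5108, -0.1589, 0.1963]
eef_rot: [0.999, 0.04, -0.004, -0.002]
contact_force: [-1.0, 0.4, 0.2]
gripper_width: 0.798
t 3.23 tcp [ 0.5108 -0.1589  0.1963] xaxis [ 0.997  0.081 -0.008] z [-0.009  0.003 -1.   ] yaw 4.62 F [-1.   0.4  0.2] w 0.798 j [-0.32  0.3   1.73 -0.    1.13 -0.4 ]
tool shift mm [  3.    1.6 103.3]
```

View pics/hov.png

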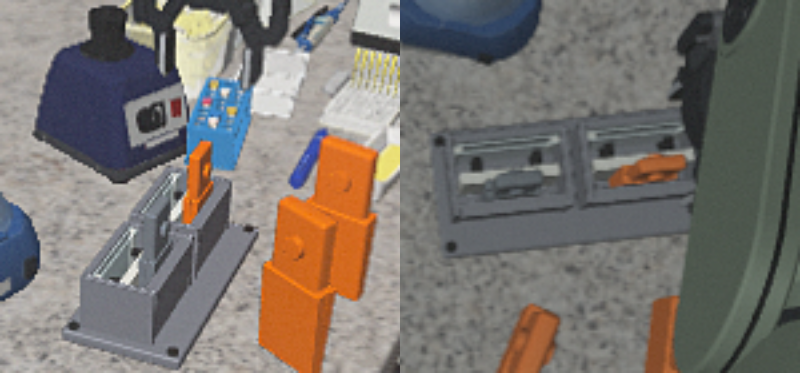

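```bash
python3 st.py .513 -.160 .093; python3 - <<'E'
from h import *
s=arm.observe(); t=np.array(s['tcp_pos'])
o=[]
for n,(x0,y0) in(('scene',(200,80)),('top',(280,100))):
    p=arm.capture(n); a=p['pixels'][:,:,::-1].copy()
    A=cv2.resize(a,None,fx=3,fy=3)
    for d in(-.034,0,.034):
        for off in (0,.05): u=proj(p,t+[d,0,off])*3+1; cv2.circle(A,tuple(int(v) for v in u),4,(0,0,255) if d==0 else (0,255,0),1)
    for g in((.513,-.16,.098),): u=proj(p,g)*3+1; cv2.circle(A,tuple(int(v) for v in u),3,(255,0,0),-1)
    o.append(A[y0*3:y0*3+400,x0*3:x0*3+400])
cv2.imwrite('pics/hov2.png',np.hstack(o))
E
```

```text
t 3.33 tcp [ 0.513  -0.1603  0.2001] xaxis [ 0.997  0.08  -0.002] z [-0.002  0.    -1.   ] yaw 4.6 F [-0.1 -0.6  0.4] w 0.796 j [-0.32  0.3   1.72 -0.    1.13 -0.4 ]
tool shift mm [  0.3  -0.3 107.1]
```

View pics/hov2.png

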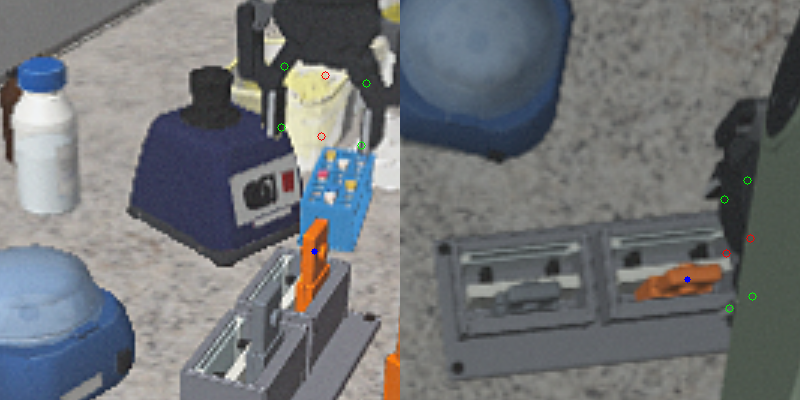

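```bash
python3 -m pendant '[[[0,0,0,0,0,10,0.6],[0,0,0,0,0,15,0.6],[0,0,0,0,0,20,0.6],[0,0,0,0,0,20,0.6],[0,0,0,0,0,15,0.4],[0,0,0,0,0,15,0.2],[0,0,0,0,0,10,0.0],[0,0,0,0,0,0,-0.1],[0,0,0,0,0,0,-0.3],[0,0,0,0,0,0,-0.35],[0,0,0,0,0,0,-0.35]]]'
python3 st.py .513 -.160 .095
python3 - <<'E'
from h import *
o=[]
for n,(x0,y0) in(('scene',(240,110)),('top',(300,140))):
    p=arm.capture(n); a=p['pixels'][:,:,::-1].copy()
    o.append(cv2.resize(a[y0:y0+100,x0:x0+100],(400,400),interpolation=cv2.INTER_CUBIC))
cv2.imwrite('pics/dn.png',np.hstack(o))
E
```

```text
clock: 4.35
tcp_pos: [0.5143, -0.1609, 0.0964]
eef_rot: [0.999, 0.041, 0.001, 0.0]
contact_force: [-0.2, -0.9, 0.5]
gripper_width: 0.325
t 4.35 tcp [ 0.5143 -0.1609  0.0964] xaxis [0.997 0.081 0.002] z [ 0.002 -0.001 -1.   ] yaw 4.66 F [-0.2 -0.9  0.5] w 0.325 j [-0.32  0.4   1.86 -0.    0.88 -0.41]
tool shift mm [-1.3 -1.   1.4]
```

View pics/dn.png

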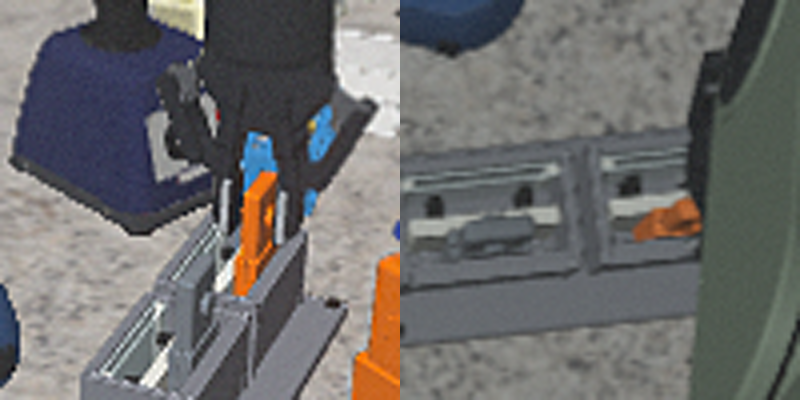

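```bash
python3 -m pendant '[[[0,0,0,-1,0,0,-0.4],[0,0,0,0,0,0,-0.45],[0,0,0,0,0,0,-0.48],[0,0,0,0,0,0,-0.5]]]' 25
python3 st.py; python3 -m pendant '[[[0,0,0,0,0,0,-0.55],[0,0,0,0,0,0,-0.6],[0,0,0,0,0,0,-0.7],[0,0,0,0,0,0,-0.7]]]' 30
python3 st.py
```

```text
clock: 4.78
tcp_pos: [0.5126, -0.1607, 0.0954]
eef_rot: [0.999, 0.041, 0.0, 0.0]
contact_force: [0.7, -0.0, 0.6]
gripper_width: 0.248
t 4.78 tcp [ 0.5126 -0.1607  0.0954] xaxis [0.997 0.081 0.   ] z [ 0. -0. -1.] yaw 4.67 F [ 0.7 -0.   0.6] w 0.248 j [-0.33  0.4   1.86 -0.    0.88 -0.41]
clock: 5.12
tcp_pos: [0.5128, -0.1607, 0.0955]
eef_rot: [0.999, 0.041, 0.0, 0.0]
contact_force: [0.7, 1.0, 2.6]
gripper_width: 0.225
t 5.12 tcp [ 0.5128 -0.1607  0.0955] xaxis [0.997 0.081 0.001] z [ 0.001 -0.    -1.   ] yaw 4.67 F [0.7 1.  2.6] w 0.225 j [-0.33  0.4   1.86  0.    0.88 -0.41]
```

```bash
python3 -m pendant '[[[0,0,0,0,0,0,-0.8],[0,0,0,0,0,0,-0.8],[0,0,0,0,0,0,-0.8]]]' 80
python3 st.py; python3 -m pendant '[[[-1.25,0,0,0,-1.74,0,-0.8],[-1.25,0,0,0,-1.74,0,-0.8],[-1.25,0,0,0,-1.74,0,-0.8],[0,0,0,0,0,0,-0.8]]]'
python3 st.py
```

```text
clock: 5.37
tcp_pos: [0.5129, -0.1607, 0.0956]
eef_rot: [0.999, 0.041, 0.0, 0.0]
contact_force: [0.4, 0.3, 4.0]
gripper_width: 0.211
t 5.37 tcp [ 0.5129 -0.1607  0.0956] xaxis [0.997 0.081 0.001] z [ 0.001 -0.    -1.   ] yaw 4.67 F [0.4 0.3 4. ] w 0.211 j [-0.33  0.4   1.86  0.    0.88 -0.41]
clock: 5.7
tcp_pos: [0.5125, -0.1559, 0.0955]
eef_rot: [0.999, 0.042, 0.002, 0.034]
contact_force: [0.2, -3.5, 3.9]
gripper_width: 0.211
t 5.7 tcp [ 0.5125 -0.1559  0.0955] xaxis [0.997 0.083 0.001] z [ 0.007 -0.068 -0.998] yaw 4.78 F [ 0.2 -3.5  3.9] w 0.211 j [-0.28  0.39  1.88 -0.08  0.85 -0.31]
```

```bash
python3 -m pendant '[[[-1.25,0,0,0,-1.74,0,-0.8],[-1.25,0,0,0,-1.74,0,-0.8],[-1.25,0,0,0,-1.74,0,-0.8],[-1.25,0,0,0,-1.74,0,-0.8],[-1.25,0,0,0,-1.74,0,-0.8],[-0.5,0,0,0,-0.7,0,-0.8],[0,0,0,0,0,0,-0.8],[0,0,0,0,0,0,-0.8]]]'
python3 st.py; python3 - <<'E'
from h import *
o=[]
for n,(x0,y0) in(('scene',(240,110)),('top',(300,140))):
    p=arm.capture(n); a=p['pixels'][:,:,::-1].copy()
    o.append(cv2.resize(a[y0:y0+100,x0:x0+100],(400,400),interpolation=cv2.INTER_CUBIC))
cv2.imwrite('pics/left.png',np.hstack(o))
E
```

```text
clock: 6.37
tcp_pos: [0.5118, -0.1472, 0.0947]
eef_rot: [0.995, 0.041, 0.004, 0.092]
contact_force: [0.1, -4.5, 5.4]
gripper_width: 0.208
t 6.37 tcp [ 0.5118 -0.1472  0.0947] xaxis [0.997 0.082 0.001] z [ 0.016 -0.183 -0.983] yaw 4.73 F [ 0.1 -4.5  5.4] w 0.208 j [-0.2   0.38  1.92 -0.25  0.81 -0.12]
```

View pics/left.png

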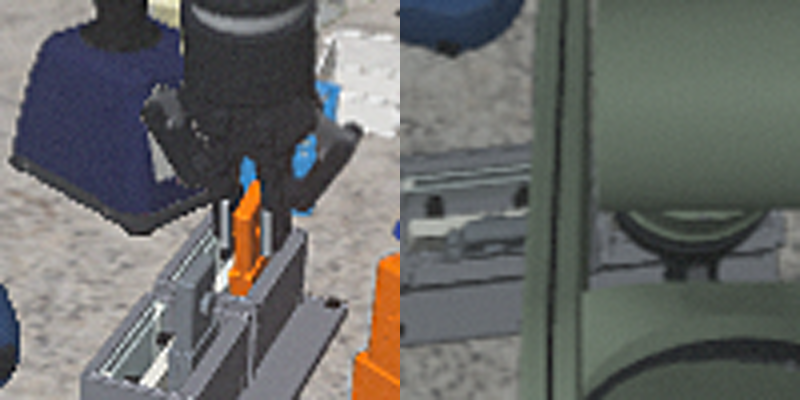

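```bash
python3 -m pendant '[[[0,0,0,0,-1,0,-0.8],[0,0,0,0,0,0,-0.8],[0,0,0,0,0,0,-0.8]]]'; python3 st.py;  python3 -m pendant '[[[1,0,0,0,2.39,0,-0.8],[1.5,0,0,0,2.09,0,-0.8],[1.5,0,0,0,2.09,0,-0.8],[1.5,0,0,0,2.09,0,-0.8],[1.5,0,0,0,2.09,0,-0.8],[1.5,0,0,0,2.09,0,-0.8],[1.5,0,0,0,2.09,0,-0.8],[0.5,0,0,0,0.7,0,-0.8],[0,0,0,0,0,0,-0.8],[0,0,0,0,0,0,-0.8]]]'
python3 st.py
```

```text
clock: 6.72
tcp_pos: [0.5118, -0.1466, 0.0947]
eef_rot: [0.995, 0.041, 0.004, 0.092]
contact_force: [0.3, -6.1, 4.2]
gripper_width: 0.213
t 6.72 tcp [ 0.5118 -0.1466  0.0947] xaxis [0.997 0.082 0.001] z [ 0.016 -0.184 -0.983] yaw 4.71 F [ 0.3 -6.1  4.2] w 0.213 j [-0.2   0.38  1.92 -0.25  0.81 -0.11]
clock: 7.55
tcp_pos: [0.5128, -0.1603, 0.095]
eef_rot: [0.999, 0.04, 0.0, -0.0]
contact_force: [3.7, 2.5, -4.4]
gripper_width: 0.211
t 7.55 tcp [ 0.5128 -0.1603  0.095 ] xaxis [0.997 0.081 0.   ] z [ 0.     0.001 -1.   ] yaw 4.62 F [ 3.7  2.5 -4.4] w 0.211 j [-0.32  0.4   1.86  0.    0.88 -0.41]
```

Upright again, so now the lean to the right.

```bash
python3 -m pendant '[[[1.25,0,0,0,1.74,0,-0.8],[1.25,0,0,0,1.74,0,-0.8],[1.25,0,0,0,1.74,0,-0.8],[1.25,0,0,0,1.74,0,-0.8],[1.25,0,0,0,1.74,0,-0.8],[1.25,0,0,0,1.74,0,-0.8],[1.25,0,0,0,1.74,0,-0.8],[1.25,0,0,0,1.74,0,-0.8],[0.5,0,0,0,1.7,0,-0.8],[0,0,0,0,0,0,-0.8],[0,0,0,0,0,0,-0.8],[0,0,0,0,0,0,-0.8]]]'
python3 st.py; python3 - <<'E'
from h import *
o=[]
for n,(x0,y0) in(('scene',(240,110)),('top',(300,140))):
    p=arm.capture(n); a=p['pixels'][:,:,::-1].copy()
    o.append(cv2.resize(a[y0:y0+100,x0:x0+100],(400,400),interpolation=cv2.INTER_CUBIC))
cv2.imwrite('pics/right.png',np.hstack(o))
E
```

```text
clock: 8.55
tcp_pos: [0.5142, -0.175, 0.095]
eef_rot: [0.995, 0.04, -0.003, -0.092]
contact_force: [2.7, 5.4, 3.1]
gripper_width: 0.209
t 8.55 tcp [ 0.5142 -0.175   0.095 ] xaxis [0.997 0.081 0.001] z [-0.014  0.183 -0.983] yaw 4.65 F [2.7 5.4 3.1] w 0.209 j [-0.44  0.45  1.79  0.19  1.   -0.63]
```

View pics/right.png

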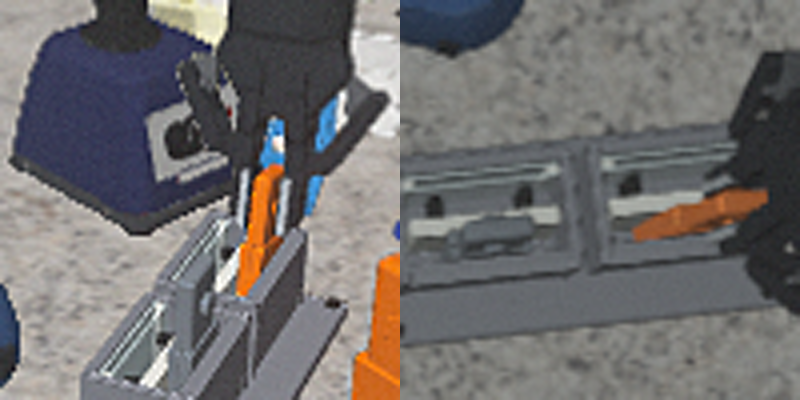

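```bash
python3 -m pendant '[[[-1,0,0,0,-2.39,0,-0.8],[-1.5,0,0,0,-2.09,0,-0.8],[-1.5,0,0,0,-2.09,0,-0.8],[-1.5,0,0,0,-2.09,0,-0.8],[-1.5,0,0,0,-2.09,0,-0.8],[-1.5,0,0,0,-2.09,0,-0.8],[-1.5,0,0,0,-2.09,0,-0.8],[-0.5,0,0,0,-0.7,0,-0.8],[0,0,0,0,0,0,-0.8],[0,0,0,0,0,-2,-0.8],[0,0,0,0,0,-4,-0.8],[0,0,0,0,0,-4,-0.8],[0,0,0,0,0,-4,-0.8],[0,0,0,0,0,0,-0.8]]]'
python3 st.py
```

```text
clock: 9.82
tcp_pos: [0.5121, -0.1604, 0.1093]
eef_rot: [0.999, 0.04, -0.001, -0.001]
contact_force: [3.4, 0.5, -5.6]
gripper_width: 0.206
t 9.82 tcp [ 0.5121 -0.1604  0.1093] xaxis [ 0.997  0.081 -0.002] z [-0.002  0.001 -1.   ] yaw 4.64 F [ 3.4  0.5 -5.6] w 0.206 j [-0.33  0.39  1.84  0.    0.91 -0.41]
```

Low force while lifting, so I continue the draw and check.

```bash
python3 -m pendant '[[[0,0,0,0,0,-6,-0.8],[0,0,0,0,0,-8,-0.8],[0,0,0,0,0,-8,-0.8],[0,0,0,0,0,-8,-0.8],[0,0,0,0,0,-8,-0.8],[0,0,0,0,0,-8,-0.8],[0,0,0,0,0,-8,-0.8],[0,0,0,0,0,-8,-0.8],[0,0,0,0,0,-10,-0.8],[0,0,0,0,0,-10,-0.8],[0,0,0,0,0,-10,-0.8],[0,0,0,0,0,-10,-0.8],[0,0,0,0,0,0,-0.8]]]'
python3 st.py; python3 - <<'E'
from h import *
for n in ('scene','top'):
    p=arm.capture(n); save(p,'lift_'+n)
    print([(np.round(d['at'],3),round(d['conf'],2)) for d in arm.boxes_of('tray_in',p)])
    m=[d for d in arm.masks_of('tray_in',p)]
    if m:
        c=cv2.minAreaRect(np.argwhere(m[0]['mask'])[:,::-1].astype(np.float32)); print(cv2.boxPoints(c).round(1).tolist())
E
```

```text
clock: 10.9
tcp_pos: [0.5138, -0.1611, 0.2145]
eef_rot: [0.999, 0.041, 0.002, 0.001]
contact_force: [-0.2, -0.3, -0.9]
gripper_width: 0.208
t 10.9 tcp [ 0.5138 -0.1611  0.2145] xaxis [0.997 0.081 0.004] z [ 0.004 -0.002 -1.   ] yaw 4.67 F [-0.2 -0.3 -0.9] w 0.208 j [-0.33  0.28  1.7  -0.    1.15 -0.41]
[(array([0.474, 0.253, 0.002]), 0.97)]
[[150.3000030517578, 303.1000061035156], [197.1999969482422, 231.89999389648438], [303.3999938964844, 301.79998779296875], [256.5, 373.0]]
[(array([0.481, 0.258, 0.001]), 0.66)]
[[144.3000030517578, 258.79998779296875], [159.10000610351562, 161.10000610351562], [232.0, 172.1999969482422], [217.1999969482422, 269.8999938964844]]
```

View pics/lift_scene.png

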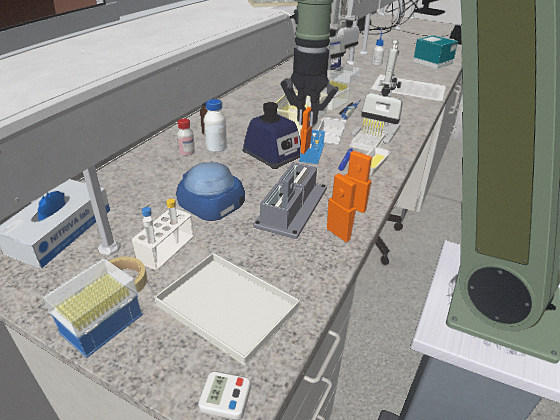

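View pics/lift_top.png

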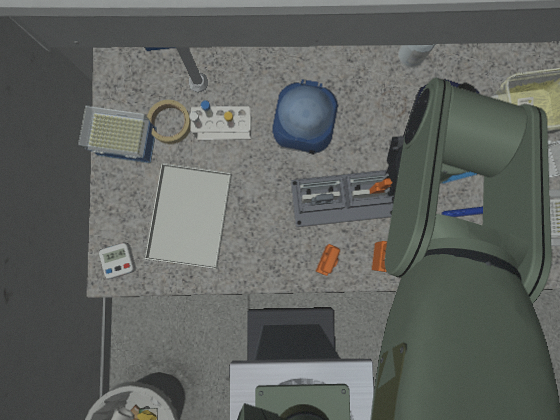

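```bash
python3 -m pendant '[[[0,0,0,0,0,-15,-0.8],[0,0,0,0,0,-15,-0.8],[0,0,0,0,-10,0,-0.8],[0,0,0,0,-20,0,-0.8],[0,0,0,0,-27,0,-0.8],[0,0,0,0,-27,0,-0.8],[0,0,0,0,-27,0,-0.8],[0,0,0,0,-27,0,-0.8],[0,0,0,0,-27,0,-0.8],[0,0,0,0,-27,0,-0.8],[0,0,0,0,-27,0,-0.8],[0,0,0,0,-27,0,-0.8],[0,0,0,0,-27,0,-0.8],[0,0,0,0,-27,0,-0.8],[0,0,0,0,-27,0,-0.8],[0,0,0,0,-27,0,-0.8],[0,0,0,0,-27,0,-0.8],[0,0,0,0,-25,0,-0.8],[0,0,0,-2,-12,0,-0.8],[0,0,0,0,0,0,-0.8]]]'
python3 -m pendant '[[[0,0,4,0,0,0,-0.8],[0,0,5,0,0,0,-0.8],[0,0,4,0,0,0,-0.8],[0,0,0,0,0,0,-0.8]]]'
python3 st.py .478 .255 .090
python3 - <<'E'
from h import *
a=[]
for n in ('scene','top'):
    p=arm.capture(n); a.append(cv2.resize(p['pixels'][:,:,::-1],(400,300)))
    if n=='scene': cv2.imwrite('pics/ts.png',p['pixels'][:,:,::-1])
cv2.imwrite('pics/tr.png',np.hstack(a))
E
```

```text
clock: 12.87
tcp_pos: [0.4752, 0.2579, 0.2409]
eef_rot: [0.999, 0.042, -0.001, 0.0]
contact_force: [0.1, -0.6, -0.6]
gripper_width: 0.208
clock: 13.2
tcp_pos: [0.4761, 0.2545, 0.2414]
eef_rot: [0.997, -0.074, -0.0, 0.001]
contact_force: [0.5, -1.2, -0.9]
gripper_width: 0.21
t 13.2 tcp [0.4761 0.2545 0.2414] xaxis [ 0.989 -0.147 -0.001] z [-0.001 -0.001 -1.   ] yaw -8.43 F [ 0.5 -1.2 -0.9] w 0.21 j [ 0.47  0.27  1.65 -0.    1.23  0.62]
tool shift mm [  1.9  -1.  151.4]
```

View pics/tr.png

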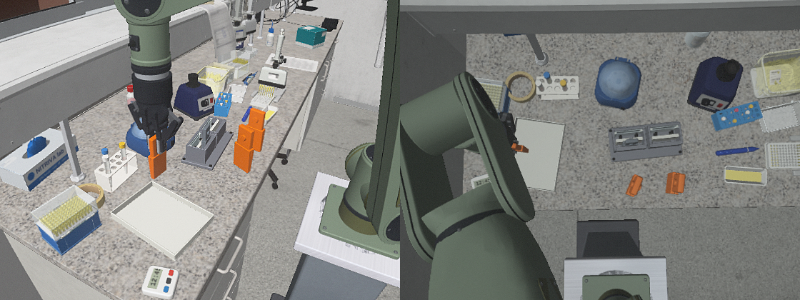

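The wedge is held above the tray with the grey one still in its bay. Lowering now.

```bash
python3 -m pendant '[[[0,0,0,0,0,10,-0.8],[0,0,0,0,0,20,-0.8],[0,0,0,0,0,25,-0.8],[0,0,0,0,0,25,-0.8],[0,0,0,0,0,25,-0.8],[0,0,0,0,0,20,-0.8],[0,0,0,0,0,15,-0.8],[0,0,0,0,0,8,-0.8],[0,0,0,0,0,0,-0.8],[0,0,0,0,0,0,-0.8]]]'; python3 st.py;  python3 -m pendant '[[[0,0,0,0,0,3,-0.8],[0,0,0,0,0,2,-0.8],[0,0,0,0,0,2,-0.8],[0,0,0,0,0,2,-0.8],[0,0,0,0,0,0,-0.8]]]'; python3 st.py
```

```text
clock: 14.13
tcp_pos: [0.4766, 0.2556, 0.0938]
eef_rot: [0.997, -0.073, -0.0, 0.0]
contact_force: [-0.8, 0.7, -0.1]
gripper_width: 0.206
t 14.13 tcp [0.4766 0.2556 0.0938] xaxis [ 0.989 -0.145 -0.   ] z [-0. -0. -1.] yaw -8.32 F [-0.8  0.7 -0.1] w 0.206 j [ 0.47  0.41  1.85 -0.    0.88  0.62]
clock: 14.55
tcp_pos: [0.4764, 0.2557, 0.0849]
eef_rot: [0.997, -0.073, -0.0, 0.0]
contact_force: [0.0, -0.4, -0.7]
gripper_width: 0.212
t 14.55 tcp [0.4764 0.2557 0.0849] xaxis [ 0.989 -0.145 -0.   ] z [-0. -0. -1.] yaw -8.32 F [ 0.  -0.4 -0.7] w 0.212 j [ 0.47  0.42  1.86 -0.    0.86  0.62]
```

```bash
python3 -m pendant '[[[0,0,0,0,0,1,-0.8],[0,0,0,0,0,1,-0.8],[0,0,0,0,0,0,-0.8]]]'; python3 st.py;  python3 -m pendant '[[[0,0,0,0,0,1,-0.8],[0,0,0,0,0,0,-0.8]]]'; python3 st.py
```

```text
clock: 14.8
tcp_pos: [0.4765, 0.2557, 0.0828]
eef_rot: [0.997, -0.073, -0.0, 0.0]
contact_force: [0.1, -0.1, -0.3]
gripper_width: 0.21
t 14.8 tcp [0.4765 0.2557 0.0828] xaxis [ 0.989 -0.145 -0.   ] z [-0. -0. -1.] yaw -8.33 F [ 0.1 -0.1 -0.3] w 0.21 j [ 0.47  0.42  1.86 -0.    0.85  0.62]
clock: 14.97
tcp_pos: [0.4768, 0.2559, 0.0826]
eef_rot: [0.997, -0.073, 0.0, -0.0]
contact_force: [-0.9, -0.5, 4.1]
gripper_width: 0.207
t 14.97 tcp [0.4768 0.2559 0.0826] xaxis [ 0.989 -0.145  0.001] z [ 0.001  0.    -1.   ] yaw -8.33 F [-0.9 -0.5  4.1] w 0.207 j [ 0.47  0.42  1.86 -0.    0.85  0.62]
```

```bash
python3 -m pendant '[[[0,0,0,0,0,0,-0.8],[0,0,0,0,0,0,-0.8]]]' 20; python3 -m pendant '[[[0,0,0,0,0,0,-0.56],[0,0,0,0,0,0,-0.54],[0,0,0,0,0,0,-0.5],[0,0,0,0,0,0,-0.45],[0,0,0,0,0,0,-0.35],[0,0,0,0,0,0,-0.2],[0,0,0,0,0,0,0],[0,0,0,0,0,0,0.2],[0,0,0,0,0,0,0.2],[0,0,0,0,0,0,0.2]]]'; python3 st.py; python3 - <<'E'
from h import *
p=arm.capture('scene'); cv2.imwrite('pics/rel.png',cv2.resize(p['pixels'][190:390,120:340,::-1],None,fx=3,fy=3))
E
```

```text
clock: 15.13
tcp_pos: [0.4768, 0.2559, 0.0826]
eef_rot: [0.997, -0.073, 0.0, -0.0]
contact_force: [-0.5, -1.0, 6.1]
gripper_width: 0.211
clock: 15.97
tcp_pos: [0.4765, 0.2557, 0.0819]
eef_rot: [0.997, -0.073, -0.0, 0.0]
contact_force: [-0.3, 0.4, -0.7]
gripper_width: 0.602
t 15.97 tcp [0.4765 0.2557 0.0819] xaxis [ 0.989 -0.145 -0.   ] z [-0. -0. -1.] yaw -8.33 F [-0.3  0.4 -0.7] w 0.602 j [ 0.47  0.42  1.87 -0.    0.85  0.62]
```

View pics/rel.png

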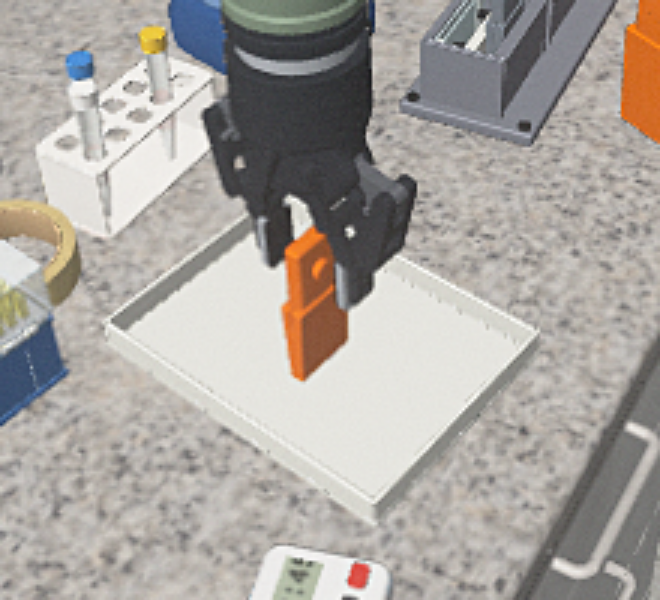

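The wedge stands free and upright in the tray, between the open fingers. Retreating straight up.

```bash
python3 -m pendant '[[[0,0,0,0,0,-5,0.2],[0,0,0,0,0,-10,0.2],[0,0,0,0,0,-15,0.2],[0,0,0,0,0,-20,0.2],[0,0,0,0,0,-25,0.2],[0,0,0,0,0,-25,0.2],[0,0,0,0,0,-25,0.2],[0,0,0,0,0,-20,0.2],[0,0,0,0,0,0,0.2],[0,0,0,0,0,0,0.2],[0,0,0,0,0,0,0.2],[0,0,0,0,0,0,0.2]]]'; python3 st.py; python3 - <<'E'
from h import *
p=arm.capture('scene'); save(p,'end'); q=arm.capture('top'); save(q,'endt')
for n in('orange_grip','grey_grip'): print(n,[(np.round(d['at'],3),round(d['conf'],2)) for d in arm.boxes_of(n,p)])
E
```

```text
clock: 17.02
tcp_pos: [0.4758, 0.2554, 0.2259]
eef_rot: [0.997, -0.073, -0.001, 0.001]
contact_force: [-0.0, 0.5, -0.0]
gripper_width: 0.598
t 17.02 tcp [0.4758 0.2554 0.2259] xaxis [ 0.989 -0.145 -0.002] z [-0.002 -0.001 -1.   ] yaw -8.33 F [-0.   0.5 -0. ] w 0.598 j [ 0.47  0.28  1.67 -0.    1.19  0.62]
orange_grip [(array([ 0.366, -0.051,  0.08 ]), 0.88), (array([ 0.365, -0.168,  0.094]), 0.61)]
grey_grip [(array([ 0.494, -0.036,  0.095]), 0.6)]
```

View pics/end.png

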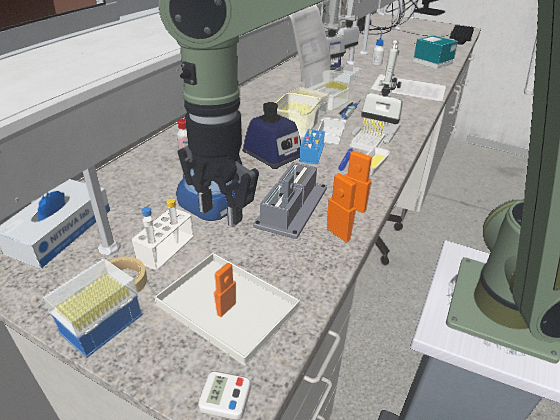

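The picture shows the orange wedge standing in the middle of the tray (px 225,290) and the grey wedge unchanged at (288,190). The gripper is clear.

```bash
python3 -c "
from workcell import arm
print(arm.job_done())"
```

```text
the job is handed in; nothing more can be done
None
```

The orange wedge now stands upright near the middle of the white tray, and the job is handed in at about 17 s.

- **Working it loose:** I gripped it by its studs at 80 N. I leaned it left, then right, by about 10.5° of tool tilt each way (TCP about 14 mm each way), then brought it upright. Contact forces stayed at about 6 N or less.
- **Drawing and placing:** I drew it about 120 mm straight up out of the bay. I then lowered it onto the tray floor until it touched (about 4–6 N), released it and backed off upward.
- **Last checks:** The last scene picture shows the wedge standing free in the tray, the grey wedge still in its bay, and the gripper about 0.14 m above its release height, with nearly zero contact force. No other objects had moved.
- **One check that disagreed:** In that last picture the detector reported only the two larger look-alikes for `orange_grip`, not the wedge in the tray. Its place there is confirmed only by eye.

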